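# Zero the gauge and hold the spring at its test length

### The arm

A 6-joint arm with a two-finger parallel gripper is mounted at the origin on the work surface. World frame = base frame: x ahead of the robot, y to its left, z up, the work surface at z = 0. Lengths are in m, angles in rad, forces in N, time in s.
With the tool pointing down it reaches from about 0.35 to 0.725 m from the base axis. Payload 4.3 kg.
Tool frame: the origin (TCP) lies midway between the tips of the shut fingers; the grasp point (between the pads) lies 19 mm behind it; z points along the fingers, y is the line along which they close (so a half turn about z gives the same grasp; the last joint's range is limited). The gripper opens to 85 mm and grips with 20 to 120 N. Pads are 22 mm wide; open, the fingers measure 114 mm over their backs; the gripper's body (76 mm by 85 mm) begins 54 mm behind the grasp point. The pads swing forward as they close: fully open they stand 13 mm farther back than shut.
Start: joints at [1.009, 0.377, 0.081, 1.274, 0, 1.46], TCP at [0.251, 0.517, 0.231] pointing down, gripper open.
Joint ranges: [-2.72, 2.72], [-0.84, 1.66], [-1.02, 1.22], [-1.77, 2.12], [-1.37, 1.28], [-3.14, 3.14]. Speed limits (rad/s): [2.57, 2.57, 3.14, 3.14, 3.14, 3.14].

### API

Orientations are given as a unit quaternion [x, y, z, w].
In Python, from bench import move_ptp, move_linear, move_j, set_gripper, dwell, ik, read_camera, Unreachable, finish_job, read_clock, read_joints, read_joint_vel, read_joint_efforts, read_tcp_pos, read_ee_rot, read_contact_force, read_wrist_torque, read_width, read_grasp_force gives the robot as it stands. The module is installed in compiled form; this text tells all that it offers. Calls block until the motion is done:
- move_ptp(position, orientation): joint-space move of the TCP to a pose.
- move_linear(position, feed=0.15, rotation=None): straight line of the TCP; rotation=None keeps the orientation; feed is the mean speed in m/s.
- move_j(angles): joint-space move.
- set_gripper(opening, grasp_force=None): finger opening in m; grasp_force is the grip in N (None keeps the last); returns when the fingers have stopped.
- dwell(seconds).
- ik(position, orientation): joint angles nearest the present ones, or None.
- read_camera(name): name is "scene" or "top" or "wrist"; returns a dict with "frame" (420x560x3 uint8, red, green, blue), "K" (3x3 intrinsics, pixels), "position" and "attitude" of the camera in the world. Camera axes: x right, y down, z forward; pixel columns grow to the right and rows downward; lengths in m; the calibration is good to about 2 mm. A picture is of the moment at which its call begins. There is no depth.
A pose or a line that the arm cannot do raises Unreachable and nothing moves.
- finish_job(): hands the job in; it is judged then, once.
Readings, each from a call of its own:
- read_clock(): time.
- read_joints(): joint angles.
- read_joint_vel(): joint speeds.
- read_joint_efforts(): joint torques, N m.
- read_tcp_pos(): TCP position.
- read_ee_rot(): TCP orientation.
- read_contact_force(): force on the tool from outside, world axes, zero at the start.
- read_wrist_torque(): the same for the moment, N m.
- read_width(): finger opening in m.
- read_grasp_force(): force on a finger pad.
Only numpy, scipy, OpenCV 4.12 (cv2) and the standard library are available. Lean on these libraries where they do the work, as an engineer would, in place of code of your own. Each camera call takes 0.05 s, during which the arm holds its last target. There are 200 camera calls.

### The job

Check the extension spring on the spring tester: with the spring still slack, press the raised round zero key on the force gauge, then draw the slide out smoothly by its knob until its pointer stands tip to tip with the index on the rule, without stretching the spring well past the index or letting the slide snap back. Finish holding the slide right there against the pull of the spring, so that the force can be read: do not let go. Leave the index and the other things on the bench as they are.

Things in the scene. Friction and masses are not known exactly. Their poses are not given: they have to be found in the camera images.
- tester: Spring tester fixed to the bench: base plate 130 x 480 mm, top 18 mm high; its y is the long axis; origin on the bench, on the rail's centre line, 15 mm to -y of the plate's middle. At the +y end a grey force gauge (66 x 145 mm, face up 60 mm high). The spring runs along y from its hook (42 mm high) to the slide, whose rail goes on to the -y end. Steel rule along the +x side, top 40 mm high.
- zero_key_top (a point): Centre of the top of the gauge's zero key, 66 mm above the bench when up: a raised round black button, 17 mm across, 6 mm proud of the gauge's face, between four small flat keys (which are flush). The point goes down with the key.
- zero_key (a joint): Travel of the zero key: 0 up, 0.004 m fully down (about 4 N); it counts as pressed beyond 0.0025 m and springs back up.
- slide: The slide: aluminium block 56 x 60 mm, 28 to 50 mm high, axes as the tester's, origin at bench height under its middle (under the knob). Runs only along the tester's y: it starts home (spring slack, against its stop); drawing out moves it to -y, 120 mm at most. The spring pulls it home with about 3 N at first and 0.8 N more per 10 mm (10 N at 85 mm).
- knob (a point): Grip point of the slide's pull knob, on its axis 76 mm above the bench: an upright black cylinder 24 mm across, from 53 to 95 mm above the bench, standing on the middle of the slide; can be gripped from above in any direction.
- pointer (a point): Tip of the slide's flat steel pointer, which sticks out to +x over the rule, 43 mm above the bench.
- index: The index: small dark steel saddle (16 x 16 x 20 mm, thumbscrew on top to 56 mm high) clamped on the outer edge of the rule, axes as the tester's. Stays where it is set, at 45 to 85 mm of draw from home. Origin at bench height on the rail's centre line, level with its tip along y.
- index_tip (a point): Tip of the index, which points to -x towards the rule, 43 mm above the bench. The slide is at the mark when pointer and index tip have the same position along the tester's y axis; their tips then stand 2.5 mm apart along x.
- joystick: Bystander: black desk joystick, base about 150 x 165 mm, 200 mm tall, origin under its base.
- multimeter: Bystander: handheld multimeter lying face up, 88 x 180 x 47 mm, long side along its y, origin under its middle.
- spring_bin: Bystander: grey divided bin of spare springs, 110 x 150 x 40 mm, origin under its middle.
- screwdriver: Bystander: screwdriver lying on the bench, along its own x axis.

How it is judged:
By the outcome, as a careful person would: the job done as asked, in the order asked, and still so for the second after the job is handed in, while the arm keeps its last pose, push and grip.
It also fails if it takes over 42 s, if anything falls off the work surface, if the arm or the gripper's body presses on something with over 40 N, if the wrist force passes 120 N, or if a joint passes its speed limit or range.

## Working session

There is one attempt and no reset: what is moved stays moved. The work goes in short steps, each a Python script; the robot and the scene stay as the last script left them, time stands still between calls to the robot, and variables do not carry over. Pictures are saved under pics/ and viewed, at most 10 in all, crops included, and the job is handed in when it is done.

```bash
mkdir -p pics; cat > h.py <<'E'
import numpy as np, cv2
from scipy.spatial.transform import Rotation as R
from bench import *
def cam(n,f=None):
    c=read_camera(n)
    if f: cv2.imwrite('pics/'+f,c['frame'][:,:,::-1])
    return c
def att(c):
    a=np.array(c['attitude'],float)
    return a if a.shape==(3,3) else R.from_quat(a).as_matrix()
def ray(c,u,v):
    return np.array(c['position'],float), att(c)@np.linalg.inv(np.array(c['K']))@np.array([u,v,1.])
def onz(c,u,v,z):
    p,d=ray(c,u,v); return p+d*(z-p[2])/d[2]
def tri(rs):
    A=0;b=0
    for p,d in rs:
        d=d/np.linalg.norm(d);M=np.eye(3)-np.outer(d,d);A=A+M;b=b+M@p
    return np.linalg.solve(A,b)
def proj(c,P):
    q=np.array(c['K'])@(att(c).T@(np.array(P)-c['position'])); return q[:2]/q[2]
E
python3 - <<'E'
from h import *
import pickle
cs={n:cam(n,n+'0.png') for n in('scene','top','wrist')}
pickle.dump(cs,open('c0.pkl','wb'))
for n,c in cs.items(): print(n,c['position'],np.array(c['attitude']).tolist(),c['K'][0][0])
print(read_clock(),read_ee_rot(),read_contact_force())
a=cv2.imread('pics/scene0.png')
b=cv2.imread('pics/top0.png');cv2.imwrite('pics/top0b.png',cv2.resize(b,(800,600),interpolation=cv2.INTER_CUBIC))
cv2.imwrite('pics/scene0b.png',cv2.resize(a,(800,600),interpolation=cv2.INTER_CUBIC))
E
```

```text
scene [ 1.08747448 -0.51742363  1.18243398] [0.8906597912190808, 0.3559423884502765, -0.09729179489831236, -0.26563971663770625] 454.5819232356382
top [0.374834   0.02484568 1.31457578] [-0.7004012588581526, 0.7084116726151103, -0.059843699421028136, 0.06332227358664938] 409.35275797958917
wrist [0.18197495 0.55008154 0.37341091] [0.8378582455550934, 0.5251576405854562, 0.07808572085937183, 0.12690797093929915] 351.98707131261807
0.15 [ 2.23988302e-01  9.74591515e-01 -7.42881211e-04 -2.58500839e-04] [-0.37374178 -0.07794065  0.87336625]
```

View pics/top0b.png

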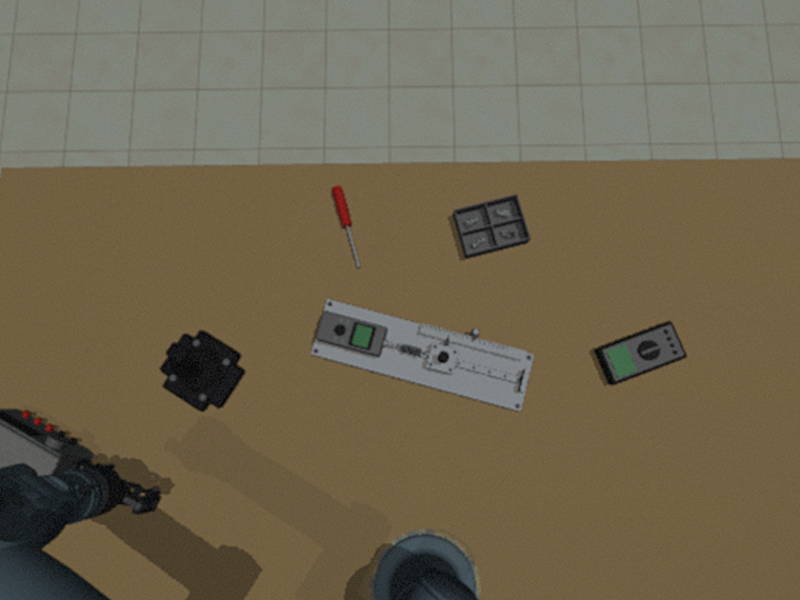

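View pics/scene0b.png

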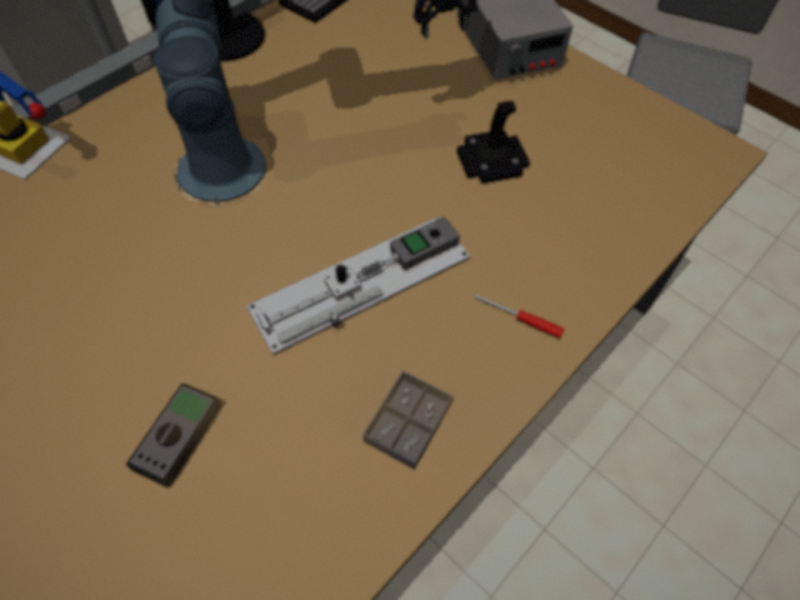

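Top view (800x600 picture): knob (443,357), zero key (340,330), index (474,332), plate corners (329,300), (533,353), (521,409), (311,355). The scene view shows the same: knob (341,272), key (435,233). The joystick stands between the arm and the tester, so I'll pass high.

```bash
python3 - <<'E'
from h import *
import pickle
cs=pickle.load(open('c0.pkl','rb'));t,s=cs['top'],cs['scene']
f=.7
o=lambda c,u,v,z:onz(c,u*f,v*f,z)
q=[o(t,*p,.018) for p in((329,300),(533,353),(521,409),(311,355))]
d=(q[0]-q[1])+(q[3]-q[2]); yaw=np.arctan2(-d[0],d[1]); print('yaw',yaw,np.round(q,3).tolist())
for n,a,b in(('knob',(443,357),(342,265)),('key',(340,330),(435,233))):
    print(n,tri([ray(t,*np.multiply(a,f)),ray(s,*np.multiply(b,f))]))
print('index',o(t,474,332,.056))
# wrist cam offset in tool frame
w=cs['wrist'];Rt=R.from_quat(read_ee_rot())
print('cam in tool',Rt.inv().apply(w['position']-read_tcp_pos()),(Rt.inv()*R.from_matrix(att(w))).as_matrix().round(3).tolist())
E
```

```text
yaw -0.2647057081531608 [[0.615, 0.206, 0.018], [0.49, -0.248, 0.018], [0.368, -0.216, 0.018], [0.491, 0.245, 0.018]]
knob [ 0.4785715  -0.04102213  0.09936467]
key [0.54195588 0.17712509 0.06058921]
index [ 0.53363739 -0.11419912  0.056     ]
cam in tool [ 0.0764107  -0.00039104 -0.14283118] [[0.0, -0.956, -0.295], [1.0, 0.001, -0.001], [0.001, -0.295, 0.956]]
```

```bash
cat >> h.py <<'E'
def quat(yaw):
    s,c=np.sin(yaw),np.cos(yaw); y=np.array([-s,c,0]); z=np.array([0,0,-1.]); x=np.cross(y,z)
    return R.from_matrix(np.c_[x,y,z]).as_quat()
E
python3 - <<'E'
from h import *
import pickle
q=quat(-.265)
p=read_tcp_pos(); move_linear([p[0],p[1],.31],feed=.2)
move_ptp([.50,.10,.28],q); set_gripper(0)
A=cam('wrist','wA.png')
move_linear([.47,-.06,.26],feed=.2); dwell(.2)
B=cam('wrist','wB.png')
pickle.dump((A,B),open('c1.pkl','wb'))
print(read_clock(),read_tcp_pos(),read_joints(),read_contact_force())
for n in'AB':
    a=cv2.imread(f'pics/w{n}.png');cv2.imwrite(f'pics/w{n}b.png',cv2.resize(a,(800,600),interpolation=cv2.INTER_CUBIC))
E
```

```text
4.5 [ 0.47022763 -0.05923772  0.26011208] [-2.59361540e-01  1.64330867e-01 -1.30744923e-01  1.27549336e+00
  1.27995625e-04  4.12396446e-03] [ 0.20808827 -0.07623168  0.96403658]
```

View pics/wAb.png

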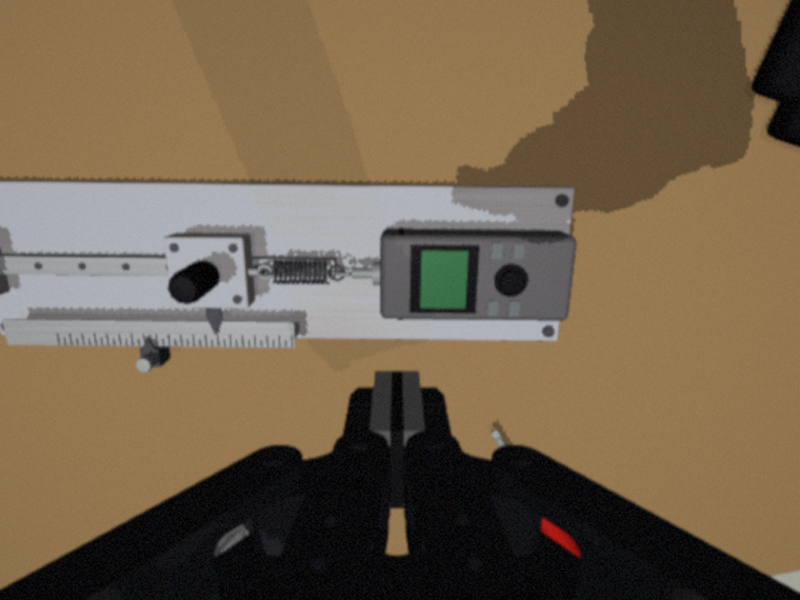

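View pics/wBb.png

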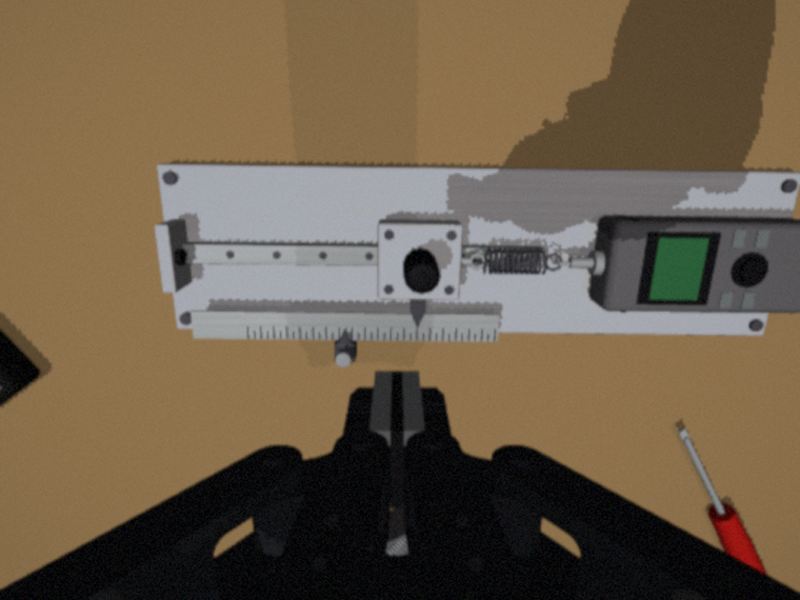

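Both wrist views show the key (A 511,280; B 749,270), the knob (A ~184,284; B ~421,274), the pointer tip (A 216,333; B 418,327) and the index (B 346,334). Next I refine these by masks and triangulate.

```bash
python3 - <<'E'
from h import *
import pickle
A,B=pickle.load(open('c1.pkl','rb'))
def blob(c,u,v,r,th):
    u,v=u*.7,v*.7
    g=c['frame'].max(2); m=(g<th).astype(np.uint8)
    n,l,st,ce=cv2.connectedComponentsWithStats(m)
    x0,y0=int(u),int(v); k=l[y0,x0]; print(st[k],ce[k]/.7); return ce[k]
ty=np.array([.262,.965,0]);tx=np.array([.965,-.262,0])
ka=blob(A,511,280,0,45);kb=blob(B,749,270,0,45)
key=tri([ray(A,*ka),ray(B,*kb)]);print('key',key)
for n,a,b in(('knob',(184,286),(421,273)),('ptr',(216,333),(418,327)),('idx',(152,341),(345,334)),('block-corner',(177,247.),(389,236)),('blk2',(237,299),(449,289))):
    P=tri([ray(A,*np.multiply(a,.7)),ray(B,*np.multiply(b,.7))]);print(n,P,'ty',P@ty,'tx',P@tx)
# plate lower & upper edge screws direction
ps=[onz(B,*np.multiply(p,.7),.018) for p in((170,178),(789,185),(756,325),(185,318))]
d=ps[1]-ps[0]+ps[2]-ps[3];print('yaw',np.arctan2(-d[0],d[1]),(sum(ps)/4))
for z in(.05,): print([ (onz(B,*np.multiply(p,.7),z)).round(4).tolist() for p in((389,236),(451,236),(389,289),(449,289))])
cv2.imwrite('pics/crop.png',cv2.resize(B['frame'][195:270,210:330,::-1],(800,500),interpolation=cv2.INTER_CUBIC))
E
```

```text
[347 185  22  22 375] [510.41142857 279.76      ]
[512 177  25  24 465] [748.76190476 269.2688172 ]
key [0.53903342 0.1769051  0.06052219]
knob [ 0.47515267 -0.0444242   0.09035057] ty 0.08162064606157812 tx 0.47016146412897863
ptr [ 0.52597571 -0.05751796  0.04446174] ty 0.0823008066604616 tx 0.5226362625166773
idx [ 0.52020499 -0.11428372  0.03683836] ty 0.026009917282418495 tx 0.531940148219145
block-corner [ 0.45290134 -0.06028702  0.0456659 ] ty 0.06048318037949208 tx 0.4528449907709749
blk2 [ 0.50158228 -0.02830069  0.05123316] ty 0.10410439606310556 tx 0.49144168407776934
yaw -0.27486283220190943 [ 0.48926395 -0.00096392  0.018     ]
[[0.4528, -0.0602, 0.05], [0.4642, -0.0179, 0.05], [0.4902, -0.0704, 0.05], [0.5016, -0.0282, 0.05]]
```

View pics/crop.png

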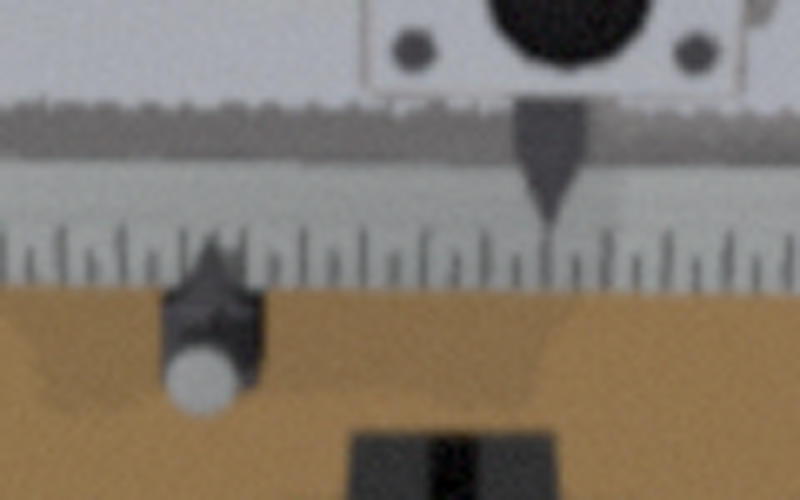

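```bash
python3 - <<'E'
from h import *
import pickle
x,y=.539,.177
move_linear([x,y,.20],feed=.25); move_linear([x,y,.085],feed=.15); dwell(.2)
f0=read_contact_force()[2]; z=.070
move_linear([x,y,z],feed=.05)
while z>.0595:
    z-=.0007; move_linear([x,y,z],feed=.03); dwell(.05)
    f=read_contact_force()[2]-f0; print(round(z,4),round(f,2),read_tcp_pos()[2].round(4))
    if f>6: break
W=cam('wrist','press.png')
dwell(.15); move_linear([x,y,.12],feed=.15)
dwell(.1);print(read_contact_force()[2]-f0,read_clock())
A,B=pickle.load(open('c1.pkl','rb'))
p=onz(B,292.35,228.75,.043);i=onz(B,241.8,230.5,.043);print(p,i)
ty=np.array([np.sin(.267),np.cos(.267),0]);print('draw',(p-i)@ty)
E
```

```text
0.0693 -0.71 0.0695
0.0686 -0.33 0.0686
0.0679 -0.07 0.0679
0.0672 -0.84 0.0672
0.0665 -0.44 0.0665
0.0658 0.73 0.0659
0.0651 1.04 0.0652
0.0644 3.08 0.0645
0.0637 2.13 0.0638
0.063 3.1 0.0631
0.0623 2.4 0.0624
0.0616 5.28 0.062
0.0609 9.66 0.0619
-0.45467158125185464 11.975
[ 0.52654018 -0.05787349  0.043     ] [ 0.5142078  -0.11150997  0.043     ]
draw 0.05498972473320868
```

The key went 3.9 mm down and bottomed out at over 5 N, so it's pressed. Next I grip the knob with the wrist camera turned to the rule side, so it can see both tips.

```bash
python3 - <<'E'
from h import *
yaw=-.267; ty=np.array([-np.sin(yaw),np.cos(yaw),0])
K=np.array([.4768,-.0445,0])-.0005*ty
move_linear([*read_tcp_pos()[:2],.20],feed=.25)
q=None
for s in(1,-1):
    qq=quat(yaw+s*np.radians(155)); a=ik(K+[0,0,.2],qq); b=ik(K-.06*ty+[0,0,.057],qq)
    print(s,a,b)
    if q is None and a is not None and b is not None: q=qq
move_ptp(K+[0,0,.2],q); set_gripper(.06,50)
cam('wrist','pre.png')
move_linear(K+[0,0,.12],feed=.15); move_linear(K+[0,0,.058],feed=.06); dwell(.1)
print(read_contact_force())
set_gripper(0,50); print('w',read_width(),read_grasp_force(),read_contact_force())
move_linear(K-.048*ty+[0,0,.058],feed=.03); dwell(.3)
print('w',read_width(),read_grasp_force(),read_contact_force()@ty,read_tcp_pos(),read_clock())
import pickle; c=cam('wrist','draw.png'); pickle.dump(c,open('c2.pkl','wb'))
cv2.imwrite('pics/drawb.png',cv2.resize(cv2.imread('pics/draw.png'),(800,600),interpolation=cv2.INTER_CUBIC))
E
```

```text
1 [-0.22668715  0.19600973 -0.248402    1.1263846   0.         -2.66494749] [-0.35405976  0.30829412 -0.50359583  0.75890637  0.         -2.7923201 ]
-1 [-0.22668715  0.19600973 -0.248402    1.1263846   0.          2.74557319] [-0.35405976  0.30829412 -0.50359583  0.75890637  0.          2.61820058]
[0.0449624  0.6849665  0.05096365]
w 0.02245507448744702 49.11655364558101 [1.28380168 3.7674932  3.3960021 ]
w 0.022600861491409118 49.53894406557083 6.397964829141231 [ 0.46433478 -0.09019016  0.05839528] 20.175
```

View pics/drawb.png

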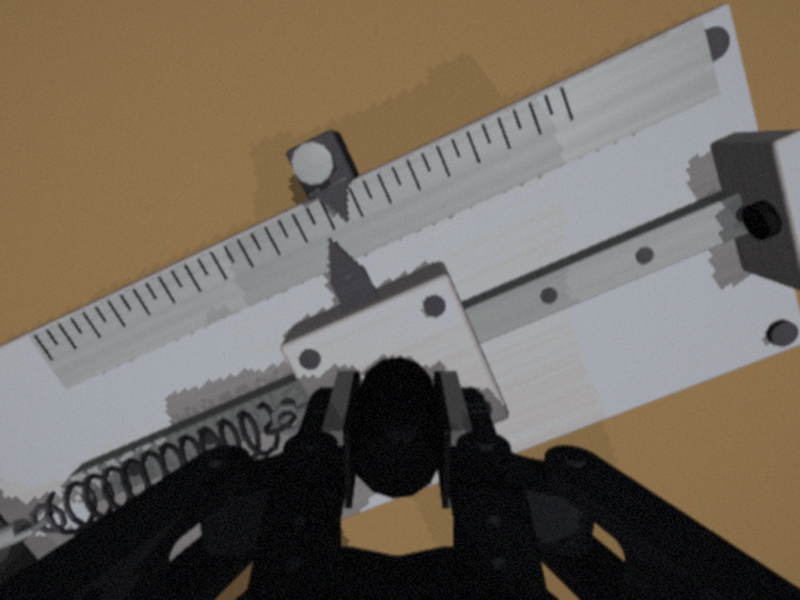

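The slide is drawn about 48 mm and both tips are in clear view: pointer tip (331,239), index tip (346,221), with the slide still short of the mark. I'll measure the remaining gap.

```bash
python3 - <<'E'
from h import *
import pickle
c=pickle.load(open('c2.pkl','rb'))
for yaw in(-.262,-.272):
    ty=np.array([-np.sin(yaw),np.cos(yaw),0]);tx=np.array([np.cos(yaw),np.sin(yaw),0])
    p=onz(c,331*.7,239*.7,.043);i=onz(c,346*.7,221*.7,.043);print((p-i)@ty,(p-i)@tx)
cv2.imwrite('pics/crop2.png',cv2.resize(c['frame'][130:205,190:290,::-1],(800,600),interpolation=cv2.INTER_CUBIC))
# yaw from rail bottom edge of block etc: rule outer edge direction
a=onz(c,0,346*.7,.040);b=onz(c,560*.7,86*.7,.040);d=a-b;print('yaw rule',np.arctan2(-d[0],d[1]))
E
```

```text
0.006880199927168275 -0.003047927459154507
0.006849377153432482 -0.003116575916628944
yaw rule -0.2816239634162569
```

View pics/crop2.png

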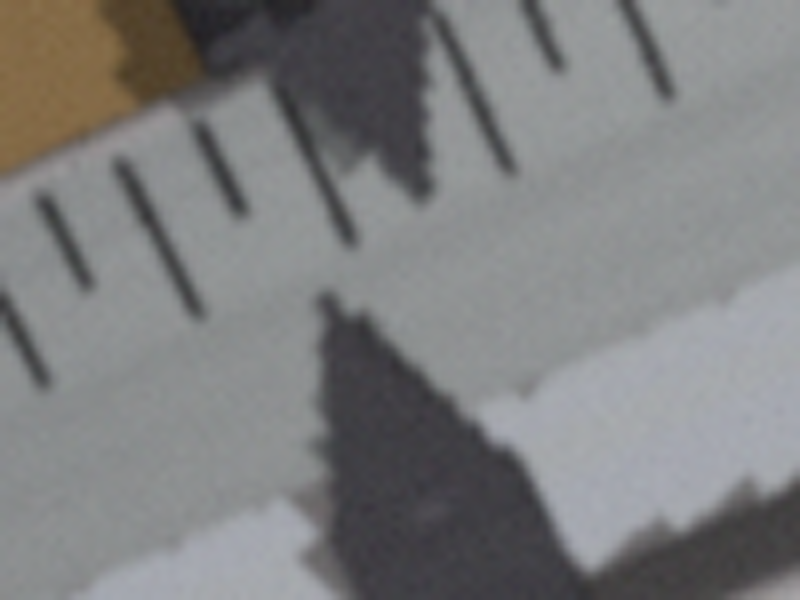

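Remaining draw is about 7 mm by ray casting. I'll draw that smoothly and look again.

```bash
python3 - <<'E'
from h import *
import pickle
yaw=-.267; ty=np.array([-np.sin(yaw),np.cos(yaw),0])
c=pickle.load(open('c2.pkl','rb'))
d=(onz(c,230.4,166.6,.043)-onz(c,243.4,154.75,.043))@ty; print(d)
K=np.array([.4768,-.0445,.058])-.0005*ty
move_linear(K-(.048-.0005+min(d,.0078)-.0002)*ty,feed=.015); dwell(.3)
c=cam('wrist','end.png'); pickle.dump(c,open('c3.pkl','wb'))
cv2.imwrite('pics/crop3.png',cv2.resize(c['frame'][130:205,190:290,::-1],(800,600),interpolation=cv2.INTER_CUBIC))
print(read_clock(),read_tcp_pos(),read_contact_force()@ty,read_width(),K-.055*ty)
E
```

```text
0.007730978301176728
21.1917 [ 0.46244203 -0.09684127  0.05837921] 7.045328512751183 0.02228687811915218 [ 0.46215694 -0.09803345  0.058     ]
```

View pics/crop3.png

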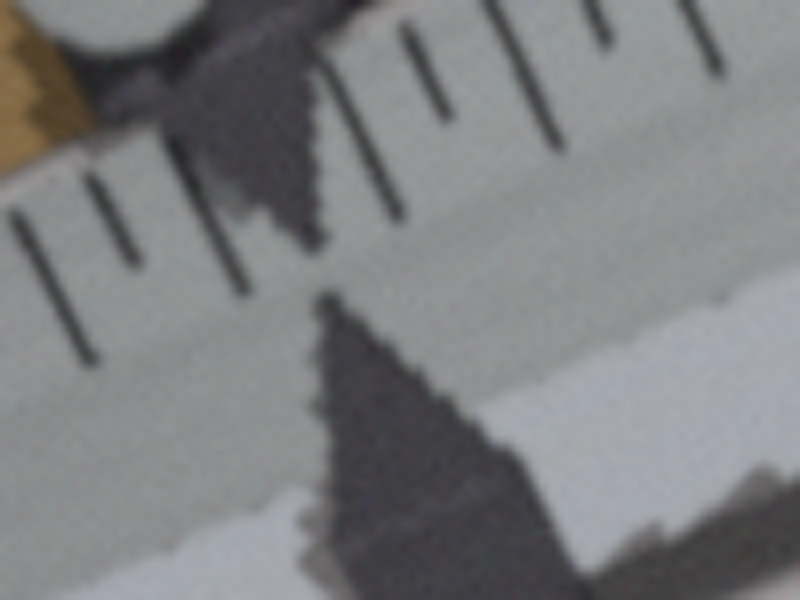

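Pointer tip at crop (325,292), index tip at (316,247): nearly level, about 1 mm short given the slant of the rule's ticks. I'll compute the rest and correct it.

```bash
python3 - <<'E'
from h import *
import pickle
c=pickle.load(open('c3.pkl','rb')); yaw=-.267
ty=np.array([-np.sin(yaw),np.cos(yaw),0]);tx=np.array([np.cos(yaw),np.sin(yaw),0])
P=lambda u,v,z=.043:onz(c,190+u/8,130+v/8,z)
e=P(325,292)-P(316,247);d=e@ty;print(d,e@tx)
# tick direction check, relative to tx
t=P(185,160,.04)-P(241,290,.04);print('tick yaw',np.arctan2(t[1],t[0]))
t=P(322,55,.04)-P(400,217,.04);print('tick yaw',np.arctan2(t[1],t[0]))
p=read_tcp_pos()
K=np.array([.4768,-.0445,.058])-.0005*ty
old=.048-.0005+.00773-.0002
move_linear(K-(old+d)*ty,feed=.01);dwell(.4)
c=cam('wrist','end2.png'); pickle.dump(c,open('c4.pkl','wb'))
cv2.imwrite('pics/crop4.png',cv2.resize(c['frame'][130:205,190:290,::-1],(800,600),interpolation=cv2.INTER_CUBIC))
print(read_clock(),(read_tcp_pos()-p)@ty,read_contact_force()@ty,read_width())
E
```

```text
0.0007062314070152697 -0.0024843981648320426
tick yaw -0.3387870885506263
tick yaw -0.27854108448266135
21.8917 -0.00060795965524519 7.430852784750796 0.022588150036010425
```

View pics/crop4.png

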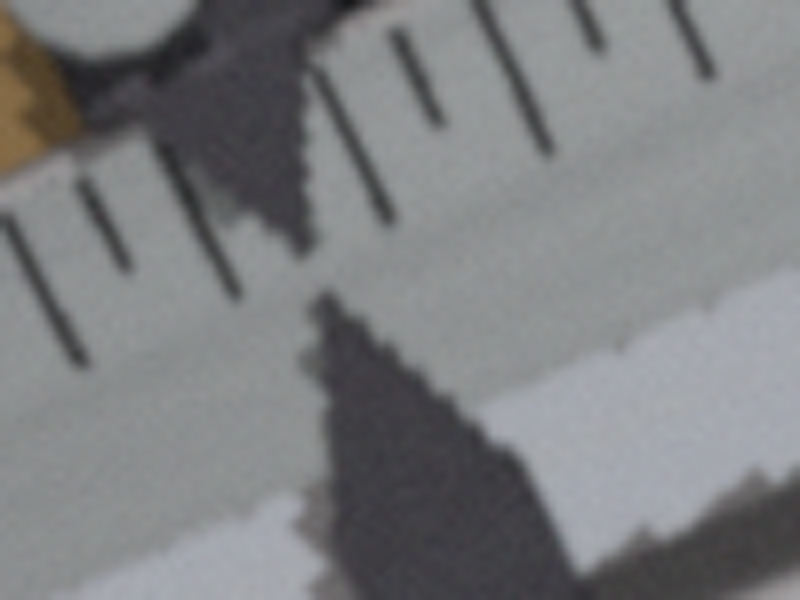

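The line from index tip (304,250) to pointer tip (322,292) now runs parallel to the rule's ticks, so the slide is at the mark and the grip is holding. I'm handing in.

```bash
python3 -c "
from h import *
print(finish_job())"
```

```text
the job is handed in; nothing more can be done
None
```

I pressed the zero key fully with the spring slack, then drew the slide smoothly about 56 mm until its pointer stood level with the index by the last picture. I handed in at about 22 s with the gripper still holding it there against about 7.4 N of spring pull.

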